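# Snap a stop clip onto a guide rod and set it against the collar

## Task

Take the wide one of the two stop clips, keep its mouth down and press it onto the bare rod of the guide unit, well clear of the collar, until the rod has snapped fully home inside it; the rod gives on its rubber bushes, so press by feel and never with more than 20 N. Then slide the clip along the rod until it is flush against the collar and let go, leaving it upright and fully home there. Leave the narrow clip, the screwdriver, the tape roll and the sanding block where they are.

Things in the scene. Friction and masses are not known exactly. Their poses are not given: they have to be found in the camera images.
- wide_clip: the wide stop clip, loose, standing mouth down on the bench: a C-shaped clip, grey aluminium with two dark sprung steel jaws, 28 mm wide (its y, the direction of the rod), 31 mm across the jaws' feet (its x), 61 mm tall, about 90 g; the same either way round. Origin: centre of its underside; z up
- wide_clip_tab (a point): centre of the upright grip tab on top of the wide clip, 46 mm above its origin; the tab is 14 mm thick (x), 28 mm long (y), 30 mm high; pinch it across its 14 mm. Under it, 31 mm above the origin, the saddle widens to 26 mm
- wide_clip_mouth (a point): middle of the wide clip's mouth between two round sprung lips, 12 mm above its origin: 13.4 mm between the lips at rest, flaring to about 24 mm between the feet below. Pressed down over the 16 mm rod the jaws spread by themselves, at roughly 8 to 16 N, then snap shut under it
- wide_clip_bore (a point): centre of the wide clip's bore, 17 mm above the clip's origin; it lies on the rod's axis (within 1 mm) when the clip is fully home
- guide_rod: horizontal steel rod, 16 mm diameter. Origin: on its axis, midway between its pillars, 62 mm above the bench unloaded; y along the rod, z up. It yields straight down on rubber bushes, about 0.75 N per mm, damped, up to 28 mm, and comes back up. From y = 40 to 56 mm it carries a fixed dark shaft collar of 34 mm diameter; from y = -75 to 40 mm it is bare
- guide_stand: the fixed stand of the rod: grey base plate 84 x 210 x 8 mm with an aluminium pillar 36 mm wide (x), 84 mm tall at each end of the rod (y = -98 to -78 and 78 to 98 mm). Origin: centre of its underside; y along the rod
- collar_face (a point): centre of the collar's face that looks toward the bare part of the rod (toward the rod's -y); on the rod's axis. A clip flush against the collar has its bore centre 14 mm from here
- narrow_clip: the narrow stop clip, same shape and colours but only 14 mm wide along its y; stands loose near the wide one; not to be used. Origin: centre of its underside
- screwdriver: loose screwdriver lying on the bench, 156 mm long; leave alone
- tape_roll: loose roll of masking tape lying flat, 100 mm across, 25 mm high; leave alone
- sanding_block: loose sanding block, 95 x 58 x 28 mm; leave alone
There are look-alikes about, which are no part of the job. What is shaped like the wide_clip but brown or purple is not meant.

How it is judged:
By the outcome, as a careful person would: the job done as asked, in the order asked, and still so for the second after the job is handed in, with the robot touching nothing.
It also fails if it takes over 72 s, if anything falls off the work surface, if the arm or the gripper's body presses on something with over 40 N, if the wrist force passes 120 N, or if a joint passes its speed limit or range.

## Robot

A 6-joint arm with a two-finger parallel gripper is mounted at the origin on a cart in front of the work surface, level with it; the furniture and walls round the work are solid. World frame = base frame: x ahead of the robot, y to its left, z up, the work surface at z = 0. Lengths are in m, angles in rad, forces in N, time in s.
With the tool pointing down it reaches from about 0.25 to 0.725 m from the base axis. Payload 4 kg.
Tool frame: the origin (TCP) lies midway between the tips of the shut fingers; the grasp point (between the pads) lies 19 mm behind it; z points along the fingers, y is the line along which they close (so a half turn about z gives the same grasp; the last joint's range is limited). The gripper opens to 85 mm and grips with 20 to 120 N. Pads are 22 mm wide; open, the fingers measure 114 mm over their backs; the gripper's body (76 mm by 85 mm) begins 54 mm behind the grasp point. The pads swing forward as they close: fully open they stand 13 mm farther back than shut.
Start: joints at [-1.295, 0.241, 0.005, 1.335, 0, 1.571], TCP at [0.136, -0.481, 0.231] pointing down, gripper open.
Joint ranges: [-2.72, 2.72], [-1.05, 1.87], [-1.09, 1.28], [-1.99, 2.15], [-1.42, 1.44], [-3.14, 3.14]. Speed limits (rad/s): [2.79, 2.79, 3.14, 3.14, 3.14, 3.14].

## Interface

Orientations are given as a unit quaternion [x, y, z, w].
In Python, from workcell import get_obs, camera, job_done, silhouettes gives the robot as it stands. The module is installed in compiled form; this text tells all that it offers.
- The arm moves only by the tool drive_tool, never from a script. Its argument "increments" is a list of rows, each a list of 3 entries, a list of its own where there are three numbers: the shift along the world's x, y, z in mm, then the turn, a rotation vector about the world's x, y, z in degrees, then the opening, from 0 (shut) to 1 (fully open). A call has 1 to 8 rows; each row shifts and turns the commanded pose from where the row before left it; what a row does not reach is not made up. A row lasts 1/12 s, in which the tool goes at most 41.7 mm and 7.16 degrees, less where a joint would pass 70% of its speed; a pose out of reach is approached as far as the arm can. A call is refused whole if a number of a shift passes 41.7 or a number of a turn 7.16, either way. A call with a gripper value outside its range is refused whole. The fingers move at their own pace and stop on an object; the grip force is fixed at half the most. Time passes only in rows, so rows that do not move let the fingers close. It gives the time, the measured TCP pose, the force, the opening and the grip force at its end, in the units of the state.
- get_obs(): the state, without advancing time (a new reading comes with each control period).
- camera(name): name is "scene" or "top" or "wrist"; returns a dict with "image" (480x640x3 uint8, red, green, blue), "K" (3x3 intrinsics, pixels), "view" (4x4, takes a point from world to camera coordinates). Camera axes: x right, y down, z forward; pixel columns grow to the right and rows downward; lengths in m; the calibration is good to about 2 mm. A picture is of the moment at which its call begins. There is no depth.
- job_done(): hands the job in; it is judged then, once.
Trained networks look in a picture, given as the dict that the camera call returned (one of the last four; its "shot" number tells which), for a name from the list of things; names that differ only in an ending like _2 or _b are one class to them, and where a whole thing is asked for, a point or a joint stands for the part that bears it (a point fixed in the world has none). Each returns a list of dicts, best first, with "conf" (0 to 1); they miss things now and then, are a little off and sometimes report something else, mostly with a low value. They report only what shows in the picture. A call takes as long as a camera call. They do not tell look-alikes from the thing itself.
- silhouettes(query, picture): "region" (480x640 bool, what is visible of it) and "bbox" ([left, top, right, bottom] in pixels, round what is visible of it).
The state is a dict: "clock": time; "joint_pos": joint angles; "joint_vel": joint speeds; "tau": joint torques, N m; "eef_pos": TCP position; "tool_rot": TCP orientation; "ft_force": force on the tool from outside, world axes, zero at the start; "ft_torque": the same for the moment, N m; "grip_width": finger opening in m; "grasp_force": force on a finger pad.
Only numpy, scipy, OpenCV 4.12 (cv2) and the standard library are available. Lean on these libraries where they do the work, as an engineer would, in place of code of your own. Each camera call takes 0.05 s, during which the arm holds its last target. There are 200 camera calls.

## Working session

There is one attempt and no reset: what is moved stays moved. The work goes in short steps, Python scripts to look and compute and a tool call to move; the robot and the scene stay as the last step left them, time stands still between calls to the robot, and variables do not carry over. Pictures are saved under pics/ and viewed, at most 11 in all, crops included, and the job is handed in when it is done.

Besides the shell and the picture viewer there is one more tool, called after "Call:" as name([rows], argument=value, ...), one row to a line, values as JSON. drive_tool: Moves the arm, as the interface text tells. Its arguments: {"type":"object","properties":{"increments":{"type":"array"}},"required":["increments"]}

```bash
mkdir -p pics; cat > h.py <<'E'
import numpy as np, cv2
from workcell import get_obs, camera, job_done, silhouettes
def save(p,n,crop=None,s=1):
    im=p["image"][:,:,::-1]
    if crop: l,t,r,b=crop; im=im[t:b,l:r]
    cv2.imwrite("pics/"+n,cv2.resize(im,None,fx=s,fy=s,interpolation=cv2.INTER_CUBIC))
def ray(p,uv):
    V=p["view"];R=V[:3,:3];c=-R.T@V[:3,3]
    d=R.T@np.linalg.solve(p["K"],[uv[0],uv[1],1]);return c,d
def atz(p,uv,z):
    c,d=ray(p,uv);return c+d*(z-c[2])/d[2]
def proj(p,X):
    X=np.atleast_2d(X);q=(p["view"][:3,:3]@X.T).T+p["view"][:3,3];q=(p["K"]@q.T).T;return q[:,:2]/q[:,2:]
E
python3 - <<'E'
from h import *
a=camera("top");b=camera("scene")
save(a,"top.png");save(b,"scene.png")
for p,n in((a,"top"),(b,"scene")):
    V=p["view"];print(n,-V[:3,:3].T@V[:3,3],V[2,:3],p["K"][0,0])
    for q in("wide_clip","narrow_clip","guide_rod","guide_stand"):
        for d in silhouettes(q,p)[:5]:
            print(q,round(d["conf"],2),d["bbox"])
o=get_obs();print(o["clock"],o["tool_rot"],o["grip_width"])
E
```

```text
top [ 0.35796073 -0.01699548  1.12179229] [ 0.17213516 -0.01437014 -0.98496852] 536.6764899845523
wide_clip 0.71 [256.1, 285.2, 275.0, 306.8]
wide_clip 0.71 [187.5, 291.9, 205.8, 307.3]
wide_clip 0.52 [223.2, 272.8, 240.3, 288.5]
narrow_clip 0.74 [310.1, 223.1, 380.7, 260.2]
narrow_clip 0.45 [162.1, 265.4, 176.2, 284.3]
guide_rod 0.82 [312.1, 227.1, 382.7, 257.1]
guide_stand 0.78 [291.2, 211.9, 396.9, 281.4]
guide_stand 0.22 [222.8, 270.8, 238.1, 292.4]
scene [0.07189733 0.81967403 0.72860874] [ 0.41648936 -0.7310787  -0.54042626] 503.73919284852633
wide_clip 0.72 [306.5, 331.1, 322.4, 366.3]
wide_clip 0.69 [309.9, 302.1, 327.8, 334.5]
wide_clip 0.54 [338.7, 291.6, 350.3, 317.7]
narrow_clip 0.86 [267.7, 338.7, 285.4, 369.8]
guide_rod 0.88 [305.6, 231.5, 363.0, 264.6]
guide_rod 0.23 [271.4, 342.6, 288.1, 371.1]
guide_stand 0.9 [299.5, 223.4, 380.6, 287.7]
guide_stand 0.42 [303.7, 228.8, 363.3, 261.2]
0.5 [ 9.90507742e-01  1.37456946e-01  5.95444240e-07 -3.01197534e-05] 0.08553357333272678
```

View pics/top.png

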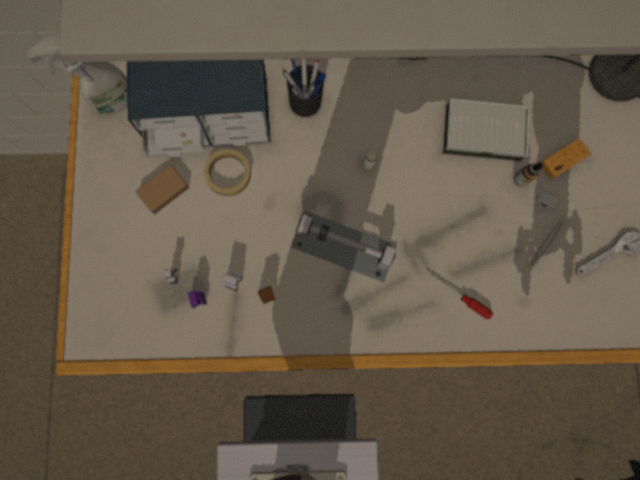

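View pics/scene.png

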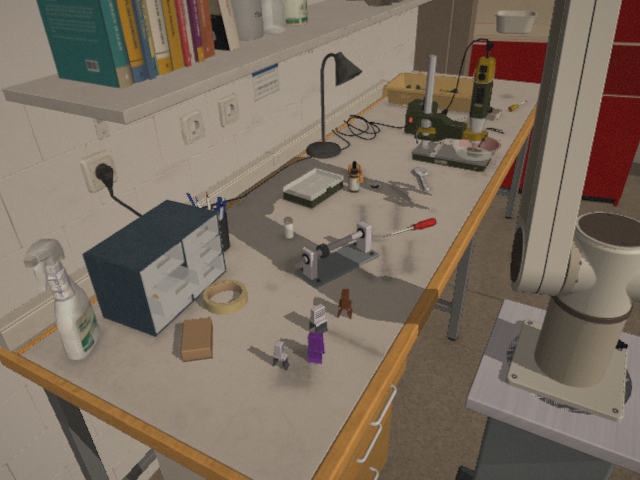

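The wide-shaped candidates in top.png are grey (231,282), narrow grey (171,275), purple (197,299) and brown (266,295). In scene.png the first is at (318,318), the narrow one at (280,354), purple at (316,347) and brown at (345,303). I choose the grey one at (231,282) and check it in a close crop. The collar is on the rod's left end, at about (322,232).

```bash
python3 - <<'E'
from h import *
a=camera("top");b=camera("scene")
im=np.hstack([cv2.resize(a["image"][255:315,155:285],(650,300)[:2],interpolation=2)[:, :400],cv2.resize(b["image"][295:375,262:362],(375,300),interpolation=2)])[:,:,::-1]
cv2.imwrite("pics/crop.png",im)
# rough positions
for n,uv,z in(("wide tab top",(231,279),.055),("narrow",(170,272),.055),("rodL",(305,225),.084),("rodR",(388,255),.084),("collar",(322,232),.07)):
    print(n,atz(a,uv,z).round(4))
for n,uv in(("wide",(318,318)),("narrow",(280,354))): print(n,atz(b,uv,.03).round(4))
p=camera("wrist");V=p["view"];R=V[:3,:3];print("wrist",-R.T@V[:3,3],V[2,:3],V[0,:3],p["K"])
E
```

```text
wide tab top [0.4728 0.124  0.055 ]
narrow [0.4892 0.2454 0.055 ]
rodL [ 0.5737 -0.0252  0.084 ]
rodR [ 0.5107 -0.1865  0.084 ]
collar [ 0.5617 -0.059   0.07  ]
wide [0.4722 0.1242 0.03  ]
narrow [0.4868 0.2491 0.03  ]
wrist [ 0.20370899 -0.46244257  0.37373159] [-0.26300886 -0.07430883 -0.96192751] [ 2.72300794e-01 -9.62212172e-01 -1.21276383e-04] [[377.11015714   0.         312.62762638]
 [  0.         377.11015714 237.60594965]
 [  0.           0.           1.        ]]
```

View pics/crop.png

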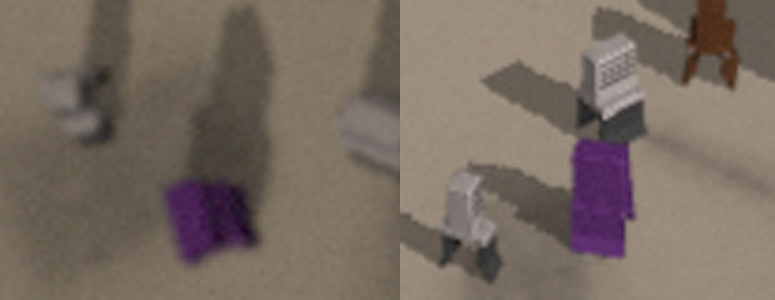

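The crop shows the wide grey two-jawed clip, twice as broad as the narrow one at lower left, next to the purple and brown look-alikes. I fly over it to measure it with the wrist camera.

Call:
drive_tool([
  [[18, 36.5, 0], [0, 0, 3], 1],
  [[18, 36.5, 0], [0, 0, 3], 1],
  [[18, 36.5, 0], [0, 0, 3], 1],
  [[18, 36.5, 0], [0, 0, 3], 1],
  [[18, 36.5, 0], [0, 0, 3], 1],
  [[18, 36.5, 0], [0, 0, 3], 1],
  [[18, 36.5, 0], [0, 0, 3], 1],
  [[18, 36.5, 0], [0, 0, 3], 1],
])

```text
clock: 1.32
eef_pos: [0.2805, -0.1875, 0.2316]
tool_rot: [0.94, 0.341, 0.0, 0.001]
ft_force: [-0.1, -0.5, 0.2]
grip_width: 0.0851
grasp_force: 0.0
```

Call:
drive_tool([
  [[18, 36.5, 0], [0, 0, 3], 1],
  [[18, 36.5, 0], [0, 0, 3], 1],
  [[18, 36.5, 0], [0, 0, 3], 1],
  [[18, 36.5, 0], [0, 0, 3], 1],
  [[18, 36.5, 0], [0, 0, 3], 1],
  [[18, 36.5, 0], [0, 0, 3], 1],
  [[18, 30, 0], [0, 0, 3], 1],
  [[18, 20, 0], [0, 0, 3], 1],
])

```text
clock: 1.98
eef_pos: [0.4247, 0.083, 0.2315]
tool_rot: [0.847, 0.531, 0.0, -0.0]
ft_force: [0.2, -0.3, -0.3]
grip_width: 0.0853
grasp_force: 0.0
```

```bash
python3 - <<'E'
from h import *
p=camera("wrist");save(p,"w1.png")
o=get_obs();print(o["clock"],o["eef_pos"],o["tool_rot"])
for q in("wide_clip","wide_clip_tab","guide_rod","guide_stand"):
    for d in silhouettes(q,p)[:4]: print(q,round(d["conf"],2),d["bbox"])
E
```

```text
2.0333 [0.42832482 0.08525019 0.23132848] [ 8.46436721e-01  5.32483398e-01  2.48927468e-03 -3.34467217e-04]
wide_clip 0.93 [245.5, 54.7, 290.2, 105.1]
wide_clip 0.79 [320.1, 123.4, 354.4, 160.9]
wide_clip_tab 0.96 [320.2, 192.9, 365.0, 247.6]
wide_clip_tab 0.88 [244.1, 52.8, 288.4, 105.3]
wide_clip_tab 0.64 [321.6, 123.5, 354.3, 161.7]
guide_rod 0.7 [499.5, 228.1, 542.1, 357.9]
guide_stand 0.76 [449.9, 213.0, 559.6, 353.5]
guide_stand 0.69 [319.2, 124.3, 355.7, 161.4]
```

View pics/w1.png

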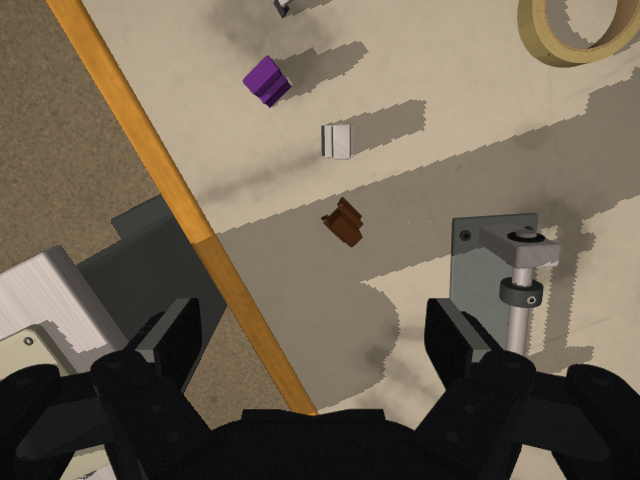

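In w1.png the grey wide clip is at (337,142), its tab edge-on and nearly aligned with the tool. Purple is at (267,82), brown at (343,222), and the rod at (517,300) with the collar at (520,292). Next I fit the clip and the rod.

```bash
cat >> h.py <<'E'
from scipy.optimize import minimize
CLIP=[(14,28,31,61),(26,28,25,31),(31,28,0,24)]
def mask(p,boxes,x,y,z,yaw):
    m=np.zeros((480,640),np.uint8);c,s=np.cos(yaw),np.sin(yaw)
    for bx,by,z0,z1 in boxes:
        P=np.array([[i*bx/2e3,j*by/2e3,k/1e3] for i in(-1,1) for j in(-1,1) for k in(z0,z1)])
        W=np.c_[x+c*P[:,0]-s*P[:,1],y+s*P[:,0]+c*P[:,1],z+P[:,2]]
        h=cv2.convexHull((proj(p,W)*16).round().astype(np.int32).reshape(-1,1,2))
        cv2.fillConvexPoly(m,h,1,cv2.LINE_8,4)
    return m.astype(bool)
def fit(p,reg,x,y,yaw,z=0,boxes=CLIP):
    f=lambda v:1-(lambda m:(m&reg).sum()/(m|reg).sum())(mask(p,boxes,x+v[0]/1e3,y+v[1]/1e3,z,yaw+np.radians(v[2])))
    best=None
    for d in(-12,0,12):
        r=minimize(f,[0,0,d],method="Nelder-Mead",options=dict(initial_simplex=np.array([[-5,-5,d-6],[6,-3,d],[-3,6,d+3],[4,4,d+8]]),xatol=.05,fatol=1e-4))
        if best is None or r.fun<best.fun:best=r
    v=best.x;return x+v[0]/1e3,y+v[1]/1e3,np.degrees(yaw)+v[2],1-best.fun
E
python3 - <<'E'
from h import *
p=camera("wrist")
o=get_obs();q=o["tool_rot"];print(o["eef_pos"],np.degrees(2*np.arctan2(q[1],q[0])))
d=[d for d in silhouettes("wide_clip",p) if abs(d["bbox"][0]-320)<12 and abs(d["bbox"][1]-123)<12][0]
c=atz(p,(343,141),.061);print(c,fit(p,d["region"],c[0],c[1],np.radians(-25)))
g=p["image"].astype(int)
# rod edges bare part: rod axis at z=.062, pixel rows
t=[r for r in silhouettes("guide_rod",p)]
for r in t[:2]:
    R=r["region"];print(r["conf"],r["bbox"])
    for v in range(225,360,10):
        u=np.where(R[v])[0]
        if len(u):print(v,u.min(),u.max(),atz(p,((u.min()+u.max())/2,v),.062)[:2].round(4))
E
```

```text
[0.42344942 0.07921719 0.23119661] 63.73942117399679
[0.4731067  0.12350576 0.061     ] (np.float64(0.47156108707868605), np.float64(0.12775734494101404), np.float64(-21.789715500365524), np.float64(0.8738244514106583))
0.56 [498.7, 223.2, 545.9, 357.2]
225 518 535 [ 0.5838 -0.008 ]
265 514 533 [ 0.5705 -0.0417]
275 502 536 [ 0.5641 -0.049 ]
285 501 543 [ 0.5636 -0.0594]
295 503 542 [ 0.561  -0.0689]
305 510 530 [ 0.556  -0.0774]
315 510 529 [ 0.5525 -0.0868]
325 509 528 [ 0.5486 -0.0962]
335 507 527 [ 0.5442 -0.1055]
345 507 526 [ 0.5405 -0.1154]
```

Call:
drive_tool([
  [[12, 10, -40], [0, 0, 2.2], 0.7],
  [[12, 10, -35], [0, 0, 2.2], 0.7],
  [[0, 0, -10], [0, 0, 0], 0.7],
  [[0, 0, 0], [0, 0, 0], 0.7],
  [[0, 0, 0], [0, 0, 0], 0.7],
])

```text
clock: 2.8
eef_pos: [0.4471, 0.0987, 0.1474]
tool_rot: [0.829, 0.56, -0.001, -0.0]
ft_force: [-1.1, 0.1, -0.0]
grip_width: 0.0593
grasp_force: 0.0
```

```bash
python3 - <<'E'
from h import *
p=camera("wrist");save(p,"w2.png")
o=get_obs();q=o["tool_rot"];print(o["clock"],o["eef_pos"],np.degrees(2*np.arctan2(q[1],q[0])),o["grip_width"])
for d in silhouettes("wide_clip",p)[:4]:
    print(d["conf"],d["bbox"],fit(p,d["region"],.472,.125,np.radians(-22)))
p=camera("top")
for d in silhouettes("guide_stand",p)[:1]:
  print(fit(p,d["region"],.545,-.105,np.radians(-22),0,[(84,210,0,8),(36,20,0,84)][:1]))
E
```

```text
2.85 [0.44797385 0.09896213 0.14842689] 68.11645640529409 0.05969606147809995
0.79 [304.2, 246.3, 354.8, 317.4] (np.float64(0.46699999999999997), np.float64(0.12), np.float64(-40.0), np.float64(0.0))
0.77 [309.9, 157.8, 351.2, 210.8] (np.float64(0.47343519506382664), np.float64(0.12793278459596624), np.float64(-29.801785753230412), np.float64(0.8135669362084457))
0.6 [204.4, 64.0, 274.2, 131.0] (np.float64(0.46699999999999997), np.float64(0.12), np.float64(-40.0), np.float64(0.0))
(np.float64(0.5432729347308808), np.float64(-0.10524847174392557), np.float64(-23.219597321181404), np.float64(0.9270680372001958))
```

View pics/w2.png

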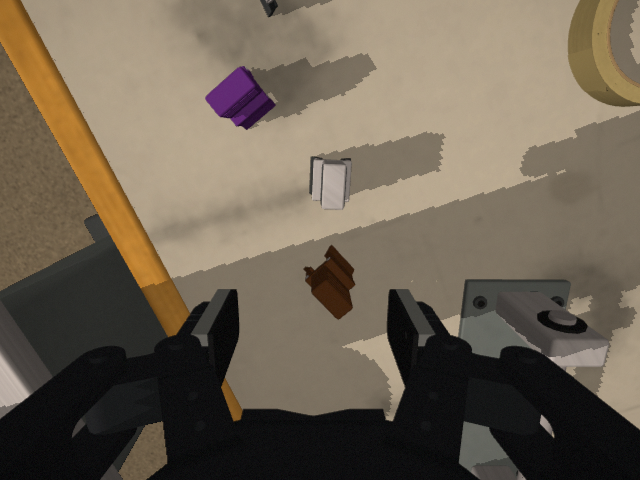

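w2.png shows the wide clip at (330,183), with its bright tab top spanning about (322–346, 161–209). Brown is at (332,290), clear in the approach direction. I measure the tab's top face from its brightness.

```bash
python3 - <<'E'
from h import *
p=camera("wrist")
g=cv2.cvtColor(p["image"],cv2.COLOR_RGB2GRAY);sub=p["image"][150:216,304:358].astype(int)
cv2.imwrite("pics/c2.png",cv2.resize(sub.astype(np.uint8)[:,:,::-1],None,fx=9,fy=9,interpolation=0))
sat=sub.max(2)-sub.min(2)
for v in range(0,66,6): print(v+150,' '.join(f"{a}" for a in g[150+v,308:356]))
E
```

```text
150 166 166 166 165 165 164 165 165 164 165 166 164 166 165 166 166 165 163 164 166 166 164 165 167 166 164 167 165 166 167 168 168 168 168 168 167 169 166 130 123 117 116 116 116 121 123 122 118
156 166 166 166 165 165 166 164 165 165 129 121 116 115 114 160 165 127 120 114 114 114 114 116 115 114 115 115 114 114 116 115 116 114 115 114 114 115 116 116 115 116 115 115 116 116 117 115 117
162 84 56 71 166 149 147 143 143 140 133 131 130 119 109 94 92 91 89 89 86 86 87 87 87 86 85 84 89 92 89 65 62 60 46 58 81 86 89 82 54 83 112 116 117 116 115 116 116
168 71 56 87 170 171 169 169 171 170 168 168 92 100 180 179 173 173 170 168 165 162 164 164 163 162 156 152 151 151 150 150 153 153 147 118 93 117 121 121 117 102 113 115 115 114 115 114 114
174 65 56 133 170 169 168 170 171 169 165 165 81 124 177 177 175 175 175 174 174 174 173 173 171 172 170 167 164 163 166 168 169 167 141 104 69 117 121 122 114 114 116 116 116 116 114 116 115
180 58 56 172 173 168 169 169 171 169 165 144 86 174 185 177 177 179 177 177 174 174 175 172 172 172 173 171 171 171 171 169 169 169 133 85 103 119 121 119 101
[... 300 characters left out ...]
0 170 172 172 172 173 174 175 175 174 173 173 173 173 144 107 83 114 120 121 104 113 115 114 115 114 115 114 113 115
198 148 159 173 170 167 168 171 169 167 143 74 159 174 169 167 171 173 172 173 175 173 168 170 168 169 167 166 169 169 168 170 167 131 69 112 118 120 115 120 161 167 165 166 165 167 166 166 166
204 157 158 159 159 159 159 159 159 160 135 81 180 180 174 171 169 168 168 167 165 165 163 166 168 171 171 172 172 169 167 166 148 115 85 154 161 163 165 165 166 166 165 166 163 166 165 165 164
210 159 160 162 161 162 162 162 161 160 161 160 163 154 152 154 156 160 163 152 151 152 151 151 151 152 151 150 150 152 151 155 125 141 165 166 167 167 167 166 168 167 168 166 167 167 166 166 167
```

View pics/c2.png

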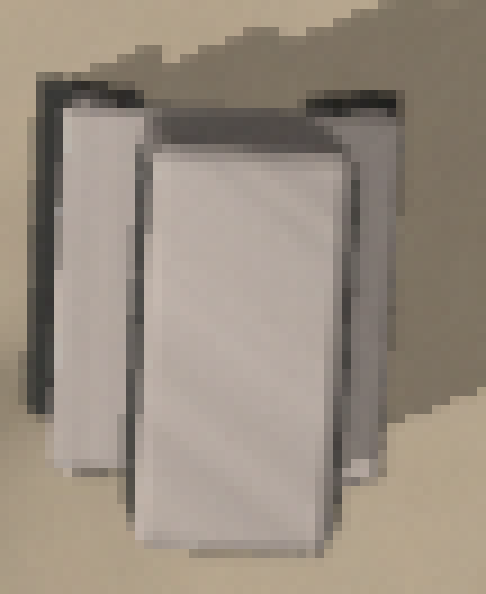

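The crop shows the tab's top face with corners at about (320.5,166.5), (342,167), (339.7,210.5) and (318.7,209.5). The saddle ledges are visible on both sides.

```bash
python3 - <<'E'
from h import *
p=camera("wrist")
C=[atz(p,c,.061)[:2] for c in[(320.4,166.3),(341.9,166.9),(339.6,210.7),(318.6,209.7)]]
C=np.array(C);print(C.round(4),C.mean(0));l=(C[0]+C[1]-C[2]-C[3])/2;print("long",np.linalg.norm(l),np.degrees(np.arctan2(l[1],l[0])),"thick",np.linalg.norm(C[1]-C[0]),np.linalg.norm(C[2]-C[3]))
o=get_obs();q=o["tool_rot"];a=2*np.arctan2(q[1],q[0]);print(o["eef_pos"],np.degrees(a))
d=C.mean(0)-o["eef_pos"][:2];print("d",d)
E
```

```text
[[0.4722 0.1426]
 [0.4842 0.1375]
 [0.4733 0.1128]
 [0.4614 0.1183]] [0.47278639 0.12778407]
long 0.026799881284831347 66.19687357097706 thick 0.012984129296219558 0.013100265937431287
[0.44855772 0.09954073 0.14884857] 68.17254430504228
d [0.02422867 0.02824333]
```

Call:
drive_tool([
  [[12.3, 14, 0], [0, 0, -2], 0.6],
  [[12.3, 14, -20], [0, 0, 0], 0.6],
  [[0, 0, -35], [0, 0, 0], 0.6],
  [[0, 0, -20], [0, 0, 0], 0.6],
  [[0, 0, 0], [0, 0, 0], 0.6],
  [[0, 0, 0], [0, 0, 0], 0.6],
])

```text
clock: 3.6
eef_pos: [0.4716, 0.1274, 0.0722]
tool_rot: [0.838, 0.546, -0.001, -0.0]
ft_force: [-0.0, 0.3, 0.8]
grip_width: 0.0514
grasp_force: 0.0
```

```bash
python3 - <<'E'
from h import *
p=camera("wrist")
o=get_obs();q=o["tool_rot"];print(o["clock"],o["eef_pos"],np.degrees(2*np.arctan2(q[1],q[0])),o["ft_force"],o["grip_width"])
save(p,"w3.png")
E
```

```text
3.65 [0.47291918 0.12768275 0.07348747] 66.19376375978986 [ 1.00718776 -0.0884012   0.39514494] 0.05098000534534712
```

View pics/w3.png

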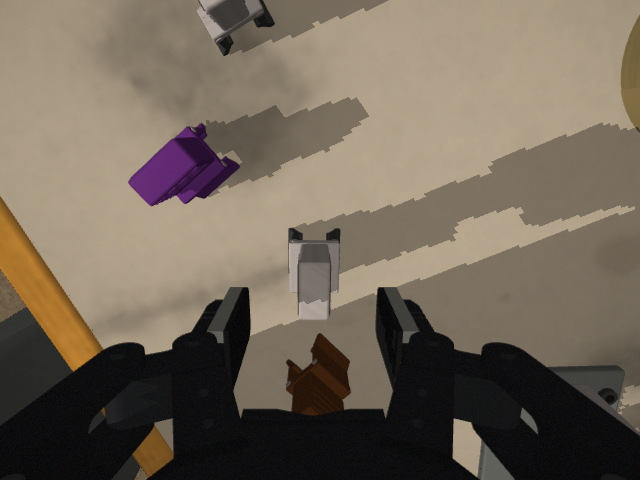

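w3.png shows the tab (298–330, 245–320) centred between the pads and aligned with them, with brown at (320,375) clear behind. I descend and close.

Call:
drive_tool([
  [[0, 0, -20], [0, 0, 0], 0.5],
  [[0, 0, -12], [0, 0, 0], 0.5],
  [[0, 0, -5], [0, 0, 0], 0.5],
  [[0, 0, 0], [0, 0, 0], 0.5],
  [[0, 0, 0], [0, 0, 0], 0.5],
])

```text
clock: 4.07
eef_pos: [0.4734, 0.1278, 0.0369]
tool_rot: [0.838, 0.546, 0.001, 0.0]
ft_force: [0.3, 0.4, 0.6]
grip_width: 0.0423
grasp_force: 0.0
```

Call:
drive_tool([
  [[0, 0, 0], [0, 0, 0], 0],
  [[0, 0, 0], [0, 0, 0], 0],
  [[0, 0, 0], [0, 0, 0], 0],
  [[0, 0, 0], [0, 0, 0], 0],
  [[0, 0, 0], [0, 0, 0], 0],
  [[0, 0, 0], [0, 0, 0], 0],
])

```text
clock: 4.57
eef_pos: [0.4732, 0.1278, 0.0365]
tool_rot: [0.838, 0.546, 0.001, 0.0]
ft_force: [-0.2, -0.2, 6.5]
grip_width: 0.0126
grasp_force: 61.2
```

Call:
drive_tool([
  [[0, 0, 10], [0, 0, 0], 0],
  [[0, 0, 30], [0, 0, 0], 0],
  [[0, 0, 40], [0, 0, 0], 0],
  [[5, -20, 40], [0, 0, 0], 0],
  [[9, -33, 10], [0, 0, 0], 0],
  [[10, -38, 0], [0, 0, 0], 0],
  [[10, -38, 0], [0, 0, 0], 0],
  [[10, -38, 0], [0, 0, 0], 0],
])

```text
clock: 5.23
eef_pos: [0.5162, -0.0393, 0.1636]
tool_rot: [0.837, 0.547, 0.0, 0.0]
ft_force: [0.6, 1.1, -1.3]
grip_width: 0.0124
grasp_force: 60.3
```

Call:
drive_tool([
  [[10, -38, 0], [0, 0, 0.8], 0],
  [[8, -30, 0], [0, 0, 0], 0],
  [[2, -12, 0], [0, 0, 0], 0],
  [[0, 0, 0], [0, 0, 0], 0],
  [[0, 0, 0], [0, 0, 0], 0],
  [[0, 0, 0], [0, 0, 0], 0],
])

```text
clock: 5.73
eef_pos: [0.5354, -0.1167, 0.1624]
tool_rot: [0.834, 0.552, -0.0, -0.001]
ft_force: [0.6, 0.3, -0.4]
grip_width: 0.0129
grasp_force: 60.3
```

```bash
python3 - <<'E'
from h import *
p=camera("wrist")
o=get_obs();q=o["tool_rot"];print(o["clock"],o["eef_pos"],np.degrees(2*np.arctan2(q[1],q[0])),o["ft_force"],o["grip_width"])
save(p,"w4.png")
E
```

```text
5.7833 [ 0.53550744 -0.1164333   0.16247736] 67.10414947420294 [ 0.03317031  0.16199703 -0.69198043] 0.012955648393293193
```

View pics/w4.png

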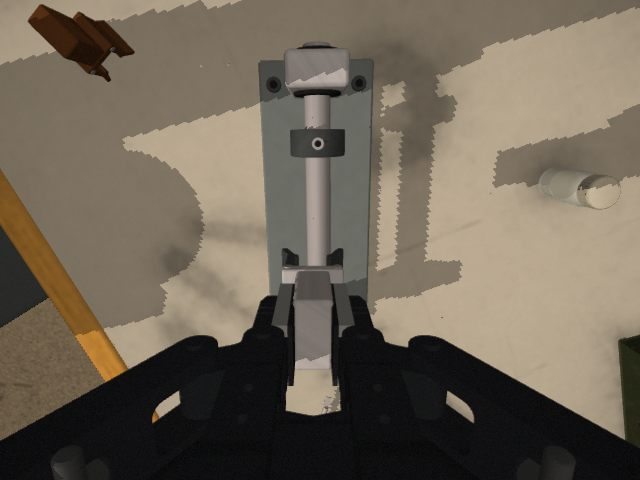

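w4.png shows the clip held at (313,300), upright over the bare rod (306–329 at row 200). The collar is at rows 128–157 and the far pillar at (318,68). I measure the rod axis and collar face relative to the tool.

```bash
cat > rod.py <<'E'
from h import *
p=camera("wrist");g=cv2.GaussianBlur(cv2.cvtColor(p["image"],cv2.COLOR_RGB2GRAY),(3,3),0).astype(float)
o=get_obs();q=o["tool_rot"];a=2*np.arctan2(q[1],q[0]);T=o["eef_pos"]
print(o["clock"],T,np.degrees(a))
P=[]
for v in range(168,246,4):
    r=g[v,290:350];d=np.diff(r);l=np.argmax(d[:25]);rr=25+np.argmin(d[25:])
    u=290+(l+rr+1)/2;P.append(atz(p,(u,v),.0625)[:2]);
    if v%16==8:print(v,290+l,290+rr)
P=np.array(P);m=P.mean(0);_,_,w=np.linalg.svd(P-m);w=w[0]*np.sign(w[0][1]);n=np.array([w[1],-w[0]])
print("rod dir",np.degrees(np.arctan2(w[1],w[0])),"resid",((P-m)@n).std(),"offset of TCP to rod axis (n dir)",n,(m-T[:2])@n)
col=g[100:175,317-14:317-8].mean(1);print("col profile",list(zip(range(120,175,3),col[20::3].round())))
for v in(155,156,157,158):
    X=atz(p,(318,v),.079);print(v,X,(X[:2]-T[:2])@w)
# clip
print("tab top px expected",proj(p,[[*T[:2],T[2]+.0245]]),"saddle",proj(p,[[*T[:2],T[2]-.0055]]))
c,s=np.cos(a-np.pi/2),np.sin(a-np.pi/2)
f=lambda x,y,z:proj(p,[[T[0]+c*x-s*y,T[1]+s*x+c*y,T[2]-.0365+z]])[0].round(1)
print("saddle far corners",f(-.013,.014,.031),f(.013,.014,.031),"tab",f(-.007,.014,.061),f(.007,.014,.061))
print(g[268,270:355].round().astype(int))
E
python3 rod.py
```

```text
5.8333 [ 0.53565672 -0.11636085  0.16258222] 67.12204015407424
168 305 324
184 305 319
200 306 324
216 306 323
232 306 324
rod dir 67.26094519553477 resid 0.0009092955517150336 offset of TCP to rod axis (n dir) [ 0.92227483 -0.38653479] 0.0016559577284239813
col profile [(120, np.float64(132.0)), (123, np.float64(132.0)), (126, np.float64(122.0)), (129, np.float64(84.0)), (132, np.float64(65.0)), (135, np.float64(66.0)), (138, np.float64(68.0)), (141, np.float64(69.0)), (144, np.float64(69.0)), (147, np.float64(68.0)), (150, np.float64(67.0)), (153, np.float64(66.0)), (156, np.float64(64.0)), (159, np.float64(130.0)), (162, np.float64(130.0)), (165, np.float64(130.0)), (168, np.float64(130.0)), (171, np.float64(130.0)), (174, np.float64(129.0))]
155 [ 0.56079653 -0.06671627  0.079     ] 0.05550335594371594
156 [ 0.56057516 -0.06724607  0.079     ] 0.054929168052415024
157 [ 0.56035348 -0.06777662  0.079     ] 0.05435416626249998
158 [ 0.56013149 -0.06830793  0.079     ] 0.0537783488422186
tab top px expected [[310.18604752 335.8389575 ]] saddle [[310.73049219 299.09292081]]
saddle far corners [279.5 268.3] [341.8 268.3] tab [289.5 299.2] [330.7 299.2]
[114 112 111 111 110 109 109 109 109 109 109 108 104 103 108 118 119 113
 107  99  92  88  86  85  85  84  84  84  84  85  87  87  88  88  88  87
  87  86  85  84  84  84  85  86  86  87  87  87  88  88  88  89  88  88
  87  87  87  87  88  87  86  86  86  87  89  91  92  91  91  91  89  83
  83  98 108 109 109 108 108 108 108 108 108 108 106]
```

```bash
python3 - <<'E'
from h import *
p=camera("wrist");g=cv2.cvtColor(p["image"],cv2.COLOR_RGB2GRAY)
for v in(176,210,240):print(v,g[v,298:338])
for v in(265,275):print(v,g[v,276:350])
for v in (310,330): print(v,g[v,286:345])
E
```

```text
176 [106 106 106 106 106 106 106 116 140 151 157 161 163 166 166 165 164 163
 160 155 150 140 133 128 123 116 107 101  92  88  84  72  94 107 107 106
 106 106 106 107]
210 [108 109 108 109 108 110 108 107 129 151 155 160 163 164 165 165 164 165
 162 156 151 145 136 129 124 115 108  99  91  85  84  72  92 107 109 108
 108 107 108 106]
240 [108 108 108 107 107 108 107 107 112 139 153 158 160 162 163 164 164 166
 162 156 152 144 135 128 123 114 107 100  91  84  82  72  92 106 110 108
 109 107 108 108]
265 [111 110 109 109 109 107  68  56  65  66  66  66  67  67  66  67  55  41
  43  47  47  43  56  96 102 101 102 101 101 102 102 118 134 139 141 142
 143 143 144 144 141 137 134 129 124 117 112 106 100  95  60  44  44  46
  41  35  41  57  65  65  64  67  66  66  66  48  35 100 110 109 110 108
 108 109]
275 [110 109 108 108 110 110 179 179 171 169 169 169 169 171 171 170 168 167
 166 164 119  99  88  79  78  77  77  78  79  80  80  79  77  78  76  75
  76  78  77  79  75  77  77  77  79  79  78  79  78  78  78  77  76  81
 115 120 121 122 121 122 119 122 120 122 122 119 113  90 108 109 108 107
 108 107]
310 [ 66  66  66  35  16  13  11  12  53 105 115 119 119 119 120 119 119 119
 121 119 120 118 119 119 118 117 118 117 115 113 115 116 116 117 116 117
 118 114 114 114 111 113 112 109 105  65  20  13   8  16  27  62  65  68
  67  65  66  66  67]
330 [ 98  51  24  20  19  19  16  15  32 106 115 119 120 121 120 122 123 122
 121 120 121 120 119 120 120 121 121 120 121 120 120 121 120 119 119 120
 119 119 119 120 119 120 118 115 110  50  11  14  20  24  21  19  40  92
  97  98  97  45  14]
```

```bash
python3 - <<'E'
from h import *
p=camera("wrist");o=get_obs();T=o["eef_pos"]
for b in(0,1.7):
    P=np.array([atz(p,(u-b,v),.062)[:2] for u,v in((317.7,176),(318,210),(318.4,240))])
    w=P[0]-P[2];w/=np.linalg.norm(w);n=np.array([w[1],-w[0]])
    s=(P.mean(0)-T[:2])@n;print(b,np.degrees(np.arctan2(w[1],w[0])),"perp mm",1e3*s,"shift",n*s*1e3,"w",w)
print(proj(p,[[*T[:2],.062]]))
E
```

```text
0 67.97129819169662 perp mm 4.546702833928606 shift [ 4.21477571 -1.70533643] w [0.37507101 0.92699608]
1.7 67.90084249885142 perp mm 3.407335419188159 shift [ 3.15701267 -1.28187584] w [0.37621064 0.92653416]
[[311.57466092 238.32000685]]
```

Call:
drive_tool([
  [[3.2, -1.3, 0], [0, 0, 0.8], 0],
  [[0, 0, -15], [0, 0, 0], 0],
  [[0, 0, -20], [0, 0, 0], 0],
  [[0, 0, -10], [0, 0, 0], 0],
  [[0, 0, -5], [0, 0, 0], 0],
  [[0, 0, 0], [0, 0, 0], 0],
  [[0, 0, 0], [0, 0, 0], 0],
])

```text
clock: 6.52
eef_pos: [0.5395, -0.1191, 0.1128]
tool_rot: [0.83, 0.558, 0.0, 0.0]
ft_force: [-0.5, 0.5, -0.3]
grip_width: 0.0125
grasp_force: 60.3
```

```bash
python3 - <<'E'
from h import *
p=camera("wrist");g=cv2.cvtColor(p["image"],cv2.COLOR_RGB2GRAY);o=get_obs();q=o["tool_rot"];T=o["eef_pos"]
print(o["clock"],T,np.degrees(2*np.arctan2(q[1],q[0])),o["ft_force"])
print(T-np.array([.53566,-.11636,.16258]))
cv2.imwrite("pics/c5.png",cv2.resize(p["image"][90:390,210:430,::-1],None,fx=2,fy=2))
s=camera("scene");cv2.imwrite("pics/s5.png",cv2.resize(s["image"][190:300,280:400,::-1],None,fx=5,fy=5,interpolation=2))
a=cv2.resize(p["image"][90:390,210:430,::-1],(440,600));b=cv2.resize(s["image"][190:310,290:362,::-1],(360,600),interpolation=2)
cv2.imwrite("pics/cs5.png",np.hstack([a,b]))
E
```

```text
6.5667 [ 0.53985229 -0.11923564  0.11327296] 67.81878509673358 [-0.09357711  0.64082294  0.00989179]
[ 0.00419229 -0.00287564 -0.04930704]
```

View pics/cs5.png

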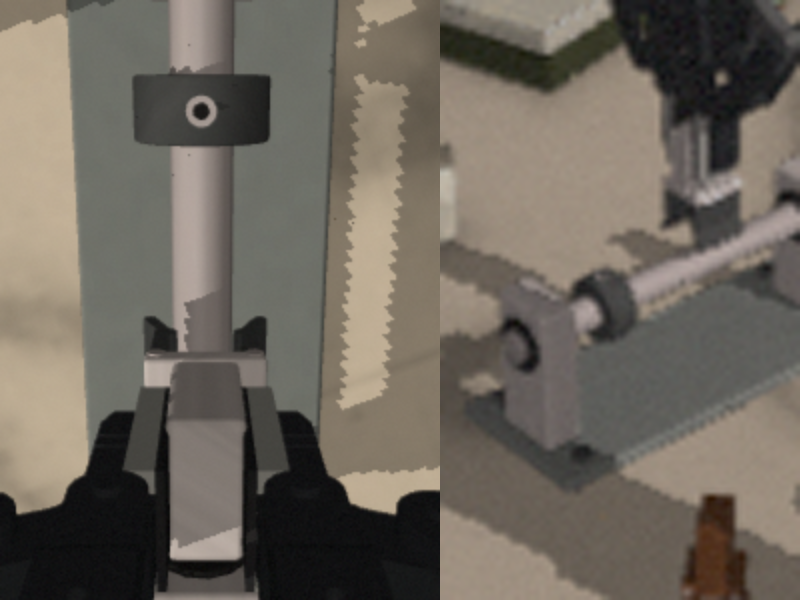

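The crop shows the jaws (145–267) straddling the rod (170–234) within about 1 mm, well clear of the collar. I correct by 0.8 mm and press gently.

Call:
drive_tool([
  [[-0.7, 0.3, -5], [0, 0, 0], 0],
  [[0, 0, -4], [0, 0, 0], 0],
  [[0, 0, -2], [0, 0, 0], 0],
  [[0, 0, -2], [0, 0, 0], 0],
  [[0, 0, -2], [0, 0, 0], 0],
  [[0, 0, -1], [0, 0, 0], 0],
  [[0, 0, -1], [0, 0, 0], 0],
  [[0, 0, -1], [0, 0, 0], 0],
])

```text
clock: 7.28
eef_pos: [0.5386, -0.119, 0.0945]
tool_rot: [0.83, 0.558, 0.0, 0.0]
ft_force: [-0.0, 0.2, -1.1]
grip_width: 0.0129
grasp_force: 60.3
```

Call:
drive_tool([
  [[0, 0, -1], [0, 0, 0], 0],
  [[0, 0, -1], [0, 0, 0], 0],
  [[0, 0, -1], [0, 0, 0], 0],
  [[0, 0, -1], [0, 0, 0], 0],
  [[0, 0, -1], [0, 0, 0], 0],
  [[0, 0, -1], [0, 0, 0], 0],
])

```text
clock: 7.78
eef_pos: [0.5387, -0.1189, 0.0888]
tool_rot: [0.83, 0.558, 0.0, 0.0]
ft_force: [-0.3, -0.3, 1.9]
grip_width: 0.0131
grasp_force: 60.7
```

Call:
drive_tool([
  [[0, 0, -1], [0, 0, 0], 0],
  [[0, 0, -1], [0, 0, 0], 0],
  [[0, 0, -1], [0, 0, 0], 0],
  [[0, 0, -1], [0, 0, 0], 0],
  [[0, 0, -1], [0, 0, 0], 0],
  [[0, 0, -1], [0, 0, 0], 0],
])

```text
clock: 8.28
eef_pos: [0.5387, -0.119, 0.083]
tool_rot: [0.83, 0.558, 0.0, 0.0]
ft_force: [-1.6, 0.6, 6.1]
grip_width: 0.0129
grasp_force: 61.3
```

Call:
drive_tool([
  [[0, 0, -0.7], [0, 0, 0], 0],
  [[0, 0, -0.7], [0, 0, 0], 0],
  [[0, 0, -0.7], [0, 0, 0], 0],
  [[0, 0, -0.7], [0, 0, 0], 0],
])

```text
clock: 8.62
eef_pos: [0.5387, -0.119, 0.0805]
tool_rot: [0.83, 0.558, 0.0, 0.0]
ft_force: [-3.9, 0.7, 7.6]
grip_width: 0.0132
grasp_force: 61.5
```

Call:
drive_tool([
  [[-0.4, 0.2, -0.5], [0, 0, 0], 0],
  [[-0.3, 0.1, -0.5], [0, 0, 0], 0],
  [[0, 0, -0.7], [0, 0, 0], 0],
  [[0, 0, -0.7], [0, 0, 0], 0],
])

```text
clock: 8.95
eef_pos: [0.5387, -0.1189, 0.0786]
tool_rot: [0.83, 0.558, 0.001, 0.001]
ft_force: [-2.6, 1.1, 8.8]
grip_width: 0.0127
grasp_force: 61.6
```

Call:
drive_tool([
  [[0, 0, -0.7], [0, 0, 0], 0],
  [[0, 0, -0.7], [0, 0, 0], 0],
  [[0, 0, -0.7], [0, 0, 0], 0],
  [[0, 0, -0.7], [0, 0, 0], 0],
])

```text
clock: 9.28
eef_pos: [0.5388, -0.119, 0.0761]
tool_rot: [0.83, 0.558, 0.001, 0.001]
ft_force: [-2.1, -0.5, 10.2]
grip_width: 0.0131
grasp_force: 61.8
```

Call:
drive_tool([
  [[0, 0, -0.7], [0, 0, 0], 0],
  [[0, 0, -0.7], [0, 0, 0], 0],
  [[0, 0, -0.7], [0, 0, 0], 0],
  [[0, 0, -0.7], [0, 0, 0], 0],
])

```text
clock: 9.62
eef_pos: [0.5391, -0.119, 0.0736]
tool_rot: [0.83, 0.558, 0.001, 0.001]
ft_force: [-1.1, -0.3, 11.1]
grip_width: 0.0129
grasp_force: 61.9
```

Call:
drive_tool([
  [[0, 0, -0.6], [0, 0, 0], 0],
  [[0, 0, -0.6], [0, 0, 0], 0],
  [[0, 0, -0.6], [0, 0, 0], 0],
])

```text
clock: 9.87
eef_pos: [0.5388, -0.1188, 0.0709]
tool_rot: [0.83, 0.558, 0.001, 0.001]
ft_force: [-0.4, 0.5, 6.8]
grip_width: 0.0131
grasp_force: 61.6
```

Call:
drive_tool([
  [[0, 0, 0], [0, 0, 0], 0],
  [[0, 0, 0], [0, 0, 0], 0],
  [[0, 0, 0], [0, 0, 0], 0],
])

```text
clock: 10.12
eef_pos: [0.5388, -0.1188, 0.0708]
tool_rot: [0.83, 0.558, 0.001, 0.001]
ft_force: [-0.7, 0.2, 7.5]
grip_width: 0.0133
grasp_force: 61.6
```

Call:
drive_tool([
  [[0, 0, -1], [0, 0, 0], 0],
  [[0, 0, -1], [0, 0, 0], 0],
  [[0, 0, -1], [0, 0, 0], 0],
  [[0, 0, -1], [0, 0, 0], 0],
  [[0, 0, 0], [0, 0, 0], 0],
  [[0, 0, 0], [0, 0, 0], 0],
])

```text
clock: 10.62
eef_pos: [0.5387, -0.1188, 0.0672]
tool_rot: [0.83, 0.558, 0.001, 0.001]
ft_force: [-2.0, 0.6, 10.0]
grip_width: 0.0127
grasp_force: 61.8
```

Call:
drive_tool([
  [[0, 0, 2], [0, 0, 0], 0],
  [[0, 0, 3], [0, 0, 0], 0],
  [[0, 0, 3], [0, 0, 0], 0],
  [[0, 0, 3], [0, 0, 0], 0],
  [[0, 0, 2], [0, 0, 0], 0],
  [[0, 0, 1], [0, 0, 0], 0],
  [[0, 0, 0], [0, 0, 0], 0],
  [[0, 0, 0], [0, 0, 0], 0],
])

```text
clock: 11.28
eef_pos: [0.5386, -0.1187, 0.08]
tool_rot: [0.83, 0.558, 0.001, 0.001]
ft_force: [3.9, -1.4, 0.6]
grip_width: 0.013
grasp_force: 60.4
```

Call:
drive_tool([
  [[0.8, 1.4, 0.5], [0, 0, 0], 0],
  [[1.5, 3.7, 0.5], [0, 0, 0], 0],
  [[2.2, 5.5, 0], [0, 0, 0], 0],
  [[2.2, 5.5, 0], [0, 0, 0], 0],
  [[2.2, 5.5, 0], [0, 0, 0], 0],
  [[2.2, 5.5, 0], [0, 0, 0], 0],
  [[1.5, 3.7, 0], [0, 0, 0], 0],
  [[0, 0, 0], [0, 0, 0], 0],
])

```text
clock: 11.95
eef_pos: [0.5503, -0.0882, 0.0806]
tool_rot: [0.83, 0.558, -0.001, 0.0]
ft_force: [2.8, -3.5, 0.3]
grip_width: 0.0128
grasp_force: 60.4
```

```bash
python3 - <<'E'
from h import *
o=get_obs();q=o["tool_rot"];print(o["eef_pos"],o["ft_force"],o["ft_torque"])
p=camera("wrist");g=cv2.cvtColor(p["image"],cv2.COLOR_RGB2GRAY)
a=cv2.resize(p["image"][150:400,215:415,::-1],(480,600));s=camera("scene");b=cv2.resize(s["image"][190:300,290:348,::-1],(316,600),interpolation=2)
cv2.imwrite("pics/cs6.png",np.hstack([a,b]))
w=np.array([.376,.9265])
for v in range(180,300,10): print(v,((atz(p,(312,v),.079)-o["eef_pos"])[:2]@w*1e3).round(1),end=' ')
E
```

```text
[ 0.55033618 -0.08815427  0.08061995] [ 2.82961872 -3.54471057  0.29126512] [-0.81698189 -0.57223005  0.01773604]
180 51.3 190 47.5 200 43.6 210 39.7 220 35.7 230 31.6 240 27.5 250 23.4 260 19.1 270 14.8 280 10.4 290 6.0
```

View pics/cs6.png

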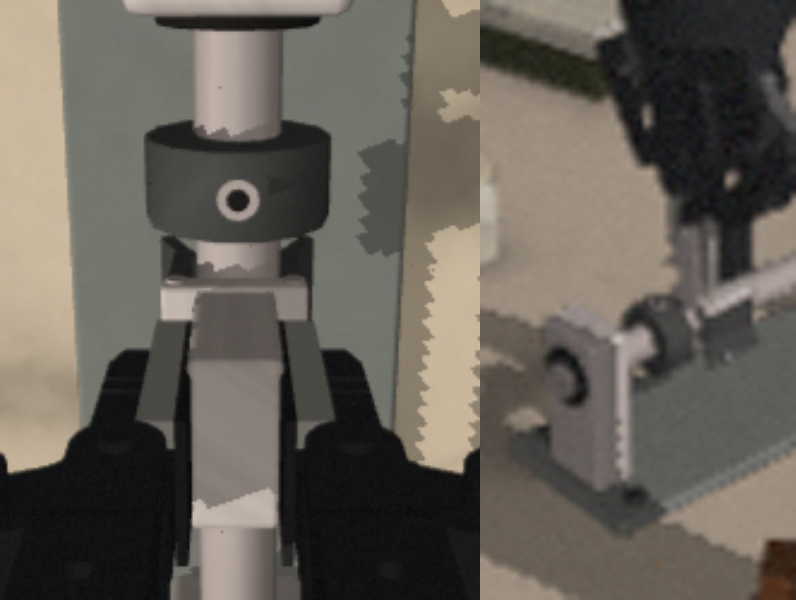

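The crop shows the clip seated on the rod with the collar edge about 7–9 mm ahead. I slide on slowly, watching the force along the rod.

Call:
drive_tool([
  [[0.4, 0.9, 0], [0, 0, 0], 0],
  [[0.4, 0.9, 0], [0, 0, 0], 0],
  [[0.4, 0.9, 0], [0, 0, 0], 0],
  [[0.4, 0.9, 0], [0, 0, 0], 0],
  [[0.4, 0.9, 0], [0, 0, 0], 0],
])

```text
clock: 12.47
eef_pos: [0.5519, -0.0842, 0.0808]
tool_rot: [0.83, 0.557, -0.001, 0.0]
ft_force: [2.5, -5.0, -0.1]
grip_width: 0.0129
grasp_force: 60.3
```

Call:
drive_tool([
  [[0.3, 0.7, 0], [0, 0, 0], 0],
  [[0.3, 0.7, 0], [0, 0, 0], 0],
  [[0.3, 0.7, 0], [0, 0, 0], 0],
])

```text
clock: 12.72
eef_pos: [0.5528, -0.0821, 0.0808]
tool_rot: [0.83, 0.557, -0.001, 0.0]
ft_force: [1.6, -5.0, 0.1]
grip_width: 0.0129
grasp_force: 60.3
```

Call:
drive_tool([
  [[0.3, 0.7, 0], [0, 0, 0], 0],
  [[0.3, 0.7, 0], [0, 0, 0], 0],
])

```text
clock: 12.88
eef_pos: [0.5534, -0.0807, 0.0808]
tool_rot: [0.83, 0.557, -0.001, 0.0]
ft_force: [1.6, -4.5, -0.2]
grip_width: 0.013
grasp_force: 60.3
```

Call:
drive_tool([
  [[0.3, 0.7, 0], [0, 0, 0], 0],
  [[0.3, 0.7, 0], [0, 0, 0], 0],
])

```text
clock: 13.05
eef_pos: [0.5537, -0.0799, 0.0807]
tool_rot: [0.83, 0.557, -0.001, 0.001]
ft_force: [0.7, -7.3, 0.3]
grip_width: 0.0132
grasp_force: 60.3
```

Call:
drive_tool([
  [[0.3, 0.7, 0], [0, 0, 0], 0],
  [[0.2, 0.4, 0], [0, 0, 0], 0],
  [[0, 0, 0], [0, 0, 0], 0],
])

```text
clock: 13.3
eef_pos: [0.5537, -0.0799, 0.0806]
tool_rot: [0.831, 0.557, -0.002, 0.001]
ft_force: [-0.1, -9.1, 0.5]
grip_width: 0.0122
grasp_force: 60.3
```

The force rose to 9 N along the rod with no further motion, so the clip is flush against the collar. I relax the push, open and retreat.

Call:
drive_tool([
  [[-0.2, -0.5, 0], [0, 0, 0], 0],
  [[0, 0, 0], [0, 0, 0], 0.2],
  [[0, 0, 0], [0, 0, 0], 0.4],
  [[0, 0, 0], [0, 0, 0], 0.5],
  [[0, 0, 0], [0, 0, 0], 0.5],
  [[0, 0, 0], [0, 0, 0], 0.5],
])

```text
clock: 13.8
eef_pos: [0.5545, -0.0772, 0.0807]
tool_rot: [0.83, 0.558, -0.0, -0.001]
ft_force: [0.4, -0.0, -0.1]
grip_width: 0.0425
grasp_force: 0.0
```

Call:
drive_tool([
  [[0, 0, 5], [0, 0, 0], 0.5],
  [[0, 0, 20], [0, 0, 0], 0.5],
  [[0, 0, 35], [0, 0, 0], 0.5],
  [[-10, -20, 35], [0, 0, 0], 0.5],
  [[-10, -20, 10], [0, 0, 0], 0.5],
  [[0, 0, 0], [0, 0, 0], 0.5],
  [[0, 0, 0], [0, 0, 0], 0.5],
])

```text
clock: 14.38
eef_pos: [0.5352, -0.1185, 0.1874]
tool_rot: [0.83, 0.557, 0.001, 0.001]
ft_force: [1.0, -0.2, -0.8]
grip_width: 0.0426
grasp_force: 0.0
```

```bash
python3 - <<'E'
from h import *
p=camera("wrist");o=get_obs();print(o["clock"],o["eef_pos"],o["ft_force"],o["grip_width"])
a=cv2.resize(p["image"][20:320,210:430,::-1],(440,600));s=camera("scene");b=cv2.resize(s["image"][215:290,295:340,::-1],(360,600),interpolation=2)
cv2.imwrite("pics/cs7.png",np.hstack([a,b]))
E
```

```text
14.4333 [ 0.53469094 -0.11776954  0.18609441] [-0.31631402  1.15086704 -0.32820856] 0.043093868546039756
```

View pics/cs7.png

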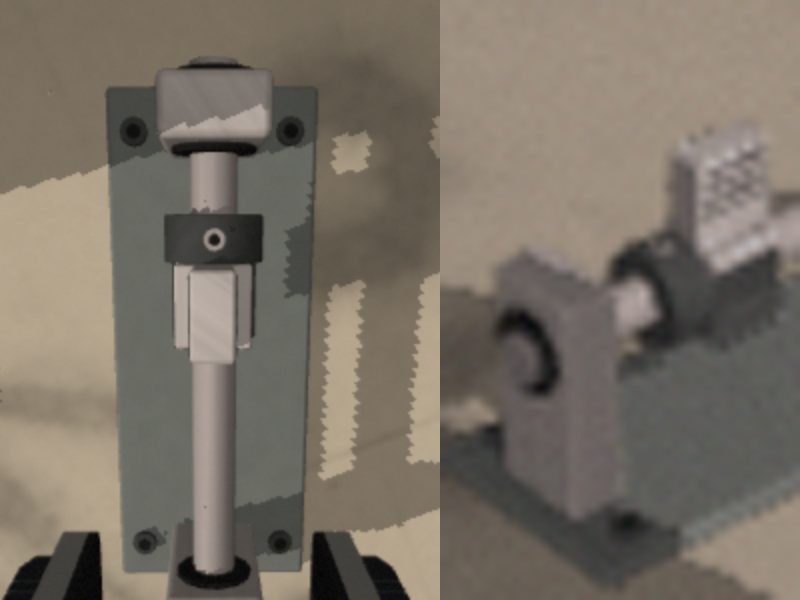

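The last view shows the clip upright on the rod, flush against the collar with no visible gap, and the gripper clear.

```bash
python3 -c "
from workcell import job_done
print(job_done())"
```

```text
the job is handed in; nothing more can be done
None
```

I pressed the wide clip onto the bare rod (highest force reading about 12 N), slid it flush against the collar, released it upright and fully home, and handed the job in at about 14.5 s.

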